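# Re-rack the sample bottles in reverse order

## Task

Move the four bottles from the full wooden tray into the empty one in reverse order, one to a compartment: the bottle now at the left end goes to the right end, the second from the left to the second from the right, and so on. Keep them upright, set each one down gently without dropping it, and leave all four standing flat on the bottoms of their compartments.

Things in the scene. Friction and masses are not known exactly. Their poses are not given: they have to be found in the camera images.
- tray_full: Fixed open wooden tray on feet, 78x297 mm, rim 50 mm high; nearer or farther tray. Holds the bottles at the start, order random. 4 square compartments, 68 mm inside, centres at x=0, y=+0.1095 (left end), +0.0365, -0.0365, -0.1095 in its frame; walls 5 mm thick, tops at z=50, pad tops (floor) at z=36 mm. Origin: bench level under its middle; y along the row to the left, z up; yaw -0.24 to -0.34.
- tray_empty: The other tray, empty at the start, fixed, black pads built in. Same sizes, compartments, heights and frame as tray_full: 4 compartments 68 mm square, centres at x=0, y=+0.1095 (left end), +0.0365, -0.0365, -0.1095 in its own frame; wall tops 50 mm, pad tops 36 mm above the bench; its own yaw, -0.24 to -0.34.
- bottle_small: The smallest bottle: clear glass, low, with a red screw cap. Round, 34 mm in diameter up to 60 mm, then the cap, 22 mm wide; 69 mm tall in all, about 0.1 kg. Origin: centre of its underside (36 mm above the bench as it stands in a tray), z up along its axis.
- bottle_medium: The second smallest bottle: clear glass with brown sample, black screw cap. Round, 40 mm in diameter up to 75 mm, then the cap, 26 mm wide; 89 mm tall in all, about 0.1 kg. Origin: centre of its underside (36 mm above the bench as it stands in a tray), z up along its axis.
- bottle_large: The second largest bottle: clear glass with pale sample, black screw cap. Round, 46 mm in diameter up to 88 mm, then the cap, 29 mm wide; 103 mm tall in all, about 0.1 kg. Origin: centre of its underside (36 mm above the bench as it stands in a tray), z up along its axis.
- bottle_amber: The largest bottle: amber brown glass, white screw cap. Round, 52 mm in diameter up to 99 mm, then the cap, 33 mm wide; 116 mm tall in all, about 0.1 kg. Origin: centre of its underside (36 mm above the bench as it stands in a tray), z up along its axis.
- pad_small: Black rubber disc, 64 mm in diameter, 3 mm thick, fixed on the floor of the full tray; the small bottle stands on it at the start. It stays there and so marks the compartment that bottle came from (the four pads look alike). Origin: centre of its underside, 33 mm above the bench.
- pad_medium: Black rubber disc, 64 mm in diameter, 3 mm thick, fixed on the floor of the full tray; the medium bottle stands on it at the start. It stays there and so marks the compartment that bottle came from (the four pads look alike). Origin: centre of its underside, 33 mm above the bench.
- pad_large: Black rubber disc, 64 mm in diameter, 3 mm thick, fixed on the floor of the full tray; the large bottle stands on it at the start. It stays there and so marks the compartment that bottle came from (the four pads look alike). Origin: centre of its underside, 33 mm above the bench.
- pad_amber: Black rubber disc, 64 mm in diameter, 3 mm thick, fixed on the floor of the full tray; the amber bottle stands on it at the start. It stays there and so marks the compartment that bottle came from (the four pads look alike). Origin: centre of its underside, 33 mm above the bench.
Not all that is in view belongs to the job. What is shaped like the bottle_small but blue or yellow is not meant.

How it is judged:
At the end, for the whole second after the job is handed in: Each bottle stands in the compartment of the tray that was empty which mirrors the one it came from (left for right): within 20 mm of the compartment's middle in x and y of the tray, its underside within 3 mm of the pad's top, within 0.1 rad of upright, released and at rest (((y of pad_small in the frame of tray_full between 0.0895 and 0.1295 m and y of bottle_small in the frame of tray_empty between -0.1295 and -0.0895 m) or (y of pad_small in the frame of tray_full between 0.0165 and 0.0565 m and y of bottle_small in the frame of tray_empty between -0.0565 and -0.0165 m) or (y of pad_small in the frame of tray_full between -0.0565 and -0.0165 m and y of bottle_small in the frame of tray_empty between 0.0165 and 0.0565 m) or (y of pad_small in the frame of tray_full between -0.1295 and -0.0895 m and y of bottle_small in the frame of tray_empty between 0.0895 and 0.1295 m)) and x of bottle_small in the frame of tray_empty between -0.02 and 0.02 m and z of bottle_small in the frame of tray_empty between 0.033 and 0.039 m and angle between each of bottle_small, bottle_medium, bottle_large, bottle_amber's own z axis and vertical below 0.1 rad and linear speed of each of bottle_small, bottle_medium, bottle_large, bottle_amber below 0.02 m/s and contact force between each of bottle_small, bottle_medium, bottle_large, bottle_amber and the fingers below 0.05 N and ((y of pad_medium in the frame of tray_full between 0.0895 and 0.1295 m and y of bottle_medium in the frame of tray_empty between -0.1295 and -0.0895 m) or (y of pad_medium in the frame of tray_full between 0.0165 and 0.0565 m and y of bottle_medium in the frame of tray_empty between -0.0565 and -0.0165 m) or (y of pad_medium in the frame of tray_full between -0.0565 and -0.0165 m and y of bottle_medium in the frame of tray_empty between 0.0165 and 0.0565 m) or (y of pad_medium in the frame of tray_full between -0.1295 and -0.0895 m and y of bottle_medium in the frame of tray_empty between 0.0895 and 0.1295 m)) and x of bottle_medium in the frame of tray_empty between -0.02 and 0.02 m and z of bottle_medium in the frame of tray_empty between 0.033 and 0.039 m and ((y of pad_large in the frame of tray_full between 0.0895 and 0.1295 m and y of bottle_large in the frame of tray_empty between -0.1295 and -0.0895 m) or (y of pad_large in the frame of tray_full between 0.0165 and 0.0565 m and y of bottle_large in the frame of tray_empty between -0.0565 and -0.0165 m) or (y of pad_large in the frame of tray_full between -0.0565 and -0.0165 m and y of bottle_large in the frame of tray_empty between 0.0165 and 0.0565 m) or (y of pad_large in the frame of tray_full between -0.1295 and -0.0895 m and y of bottle_large in the frame of tray_empty between 0.0895 and 0.1295 m)) and x of bottle_large in the frame of tray_empty between -0.02 and 0.02 m and z of bottle_large in the frame of tray_empty between 0.033 and 0.039 m and ((y of pad_amber in the frame of tray_full between 0.0895 and 0.1295 m and y of bottle_amber in the frame of tray_empty between -0.1295 and -0.0895 m) or (y of pad_amber in the frame of tray_full between 0.0165 and 0.0565 m and y of bottle_amber in the frame of tray_empty between -0.0565 and -0.0165 m) or (y of pad_amber in the frame of tray_full between -0.0565 and -0.0165 m and y of bottle_amber in the frame of tray_empty between 0.0165 and 0.0565 m) or (y of pad_amber in the frame of tray_full between -0.1295 and -0.0895 m and y of bottle_amber in the frame of tray_empty between 0.0895 and 0.1295 m)) and x of bottle_amber in the frame of tray_empty between -0.02 and 0.02 m and z of bottle_amber in the frame of tray_empty between 0.033 and 0.039 m); the robot touches nothing.
It fails at once if a bottle is tipped over (more than 0.6 rad from upright) (angle between any of bottle_small, bottle_medium, bottle_large, bottle_amber's own z axis and vertical above 0.6 rad).
It fails at once if a bottle is dropped or banged down (over 0.5 m/s within 3 cm of its stand) ((height (world z) of bottle_small below 0.066 m and linear speed of bottle_small above 0.5 m/s) or (height (world z) of bottle_medium below 0.066 m and linear speed of bottle_medium above 0.5 m/s) or (height (world z) of bottle_large below 0.066 m and linear speed of bottle_large above 0.5 m/s) or (height (world z) of bottle_amber below 0.066 m and linear speed of bottle_amber above 0.5 m/s)).
It also fails if it takes over 86 s, if anything falls off the work surface, if the arm or the gripper's body presses on something with over 40 N, if the wrist force passes 120 N, or if a joint passes its speed limit or range.

## Robot

A 6-joint arm with a two-finger parallel gripper is mounted at the origin on a cart in front of the work surface, level with it; the furniture and walls round the work are solid. World frame = base frame: x ahead of the robot, y to its left, z up, the work surface at z = 0. Lengths are in m, angles in rad, forces in N, time in s.
With the tool pointing down it reaches from about 0.25 to 0.775 m from the base axis. Payload 4 kg.
Tool frame: the origin (TCP) lies between the finger pads; the fingertips stand 14 mm ahead of it and the grasp point (between the pads) lies 5 mm behind it (nose_length is the distance from the TCP to the fingertips, in m); z points along the fingers, y is the line along which they close (so a half turn about z gives the same grasp; the last joint's range is limited). The gripper opens to 94 mm and grips with 3 to 60 N. Pads are 16 mm wide; open, the fingers measure 119 mm over their backs; the gripper's body (75 mm by 177 mm) begins 78 mm behind the grasp point.
Start: joints at [-1.336, 0.087, 1.371, -0, 1.684, -0.103], TCP at [0.182, -0.519, 0.22] pointing down, gripper open.
Joint ranges: [-3.1, 3.1], [-0.76, 2.03], [0.27, 2.55], [-1.08, 4.22], [0.17, 2.65], [-2.57, 2.57]. Speed limits (rad/s): [2.79, 2.79, 3.14, 3.14, 3.14, 3.14].

## Interface

Orientations are given as [roll, pitch, yaw] about the fixed x, y, z axes, in that order (R = Rz(yaw) Ry(pitch) Rx(roll)).
In Python, from bench import * gives the robot as it stands.
- The arm moves only by the tool move_arm, never from a script. Its argument "steps" is one flat list of numbers, 7 for each row, row after row: the turn, a rotation vector about the world's x, y, z in rad, then the shift along the world's x, y, z in m, then the opening, from 0 (shut) to 1 (fully open). A call has 1 to 12 rows; each row is the pose to reach, as a shift and turn from the pose commanded when the call began; what a row does not reach only later rows make up. A row lasts 1/10 s, in which the tool goes at most 50 mm and 8.59 degrees, less where a joint would pass 70% of its speed; a pose out of reach is approached as far as the arm can. A call with a gripper value outside its range is refused whole. The fingers move at their own pace and stop on an object; the grip force is fixed at half the most. Time passes only in rows, so rows that repeat a pose let the fingers close. It gives the time, the measured TCP pose, the force, the opening and the grip force at its end, in the units of the state.
- get_obs(): the state, without advancing time (a new reading comes with each control period).
- snapshot(name): name is "scene" or "top" or "wrist"; returns (picture, depth): 384x512x3 uint8, red, green, blue; 384x512 float32, m along the optical axis (not along the pixel's ray), 0 where there is no reading.
- camera_model(name): a dict with "fx", "fy", "cx", "cy" (pixels), "rvec" (rotation vector, rad) and "tvec" (3), from world to camera coordinates, as OpenCV has them. Camera axes: x right, y down, z forward; pixel columns grow to the right and rows downward; lengths in m; the calibration is good to about 2 mm. A picture is of the moment at which its call begins: read the wrist's pose just before it. camera_model takes no time and is no camera call; for the wrist camera it gives the pose at the moment of the call.
- close_job(): hands the job in; it is judged then, once.
Trained networks look in the newest picture that a camera, given by its name, has taken for a name from the list of things; names that differ only in an ending like _2 or _b are one class to them, and where a whole thing is asked for, a point or a joint stands for the part that bears it (a point fixed in the world has none). Each returns a list of dicts, best first, with "score" (0 to 1); they miss things now and then, are a little off and sometimes report something else, mostly with a low value. They report only what shows in the picture. A call takes as long as a camera call. They do not tell look-alikes from the thing itself.
- silhouettes(camera, target): "pixels" (384x512 bool, what is visible of it) and "uv" ([column, row] in pixels, amid what is visible of it).
- spot_point(camera, target): "uv" ([column, row] in pixels: a listed point, or the origin of a listed thing).
The state is a dict: "time": time; "joint_positions": joint angles; "qvel": joint speeds; "joint_torque": joint torques, N m; "tool_pos": TCP position; "ee_rot": TCP orientation; "wrist_force": force on the tool from outside, world axes, zero at the start; "wrist_torque": the same for the moment, N m; "width": finger opening in m; "finger_force": force on a finger pad.
Only numpy, scipy, OpenCV 4.12 (cv2) and the standard library are available. Lean on these libraries where they do the work, as an engineer would, in place of code of your own. Each camera call takes 0.05 s, during which the arm holds its last target. There are 200 camera calls.

## Working session

There is one attempt and no reset: what is moved stays moved. The work goes in short steps, Python scripts to look and compute and a tool call to move; the robot and the scene stay as the last step left them, time stands still between calls to the robot, and variables do not carry over. Pictures are saved under pics/ and viewed, at most 14 in all, crops included, and the job is handed in when it is done.

Besides the shell and the picture viewer there is one more tool, called in YAML: its name, and indented under it one key for each argument. move_arm: Moves the arm, as the interface text tells. Its arguments: {"type":"object","properties":{"steps":{"type":"array"}},"required":["steps"]}

```bash
mkdir -p pics; cat > h.py <<'E'
from bench import *
import numpy as np, cv2
def save(n,f,crop=None,s=1):
    p,d=snapshot(n)
    q=p if crop is None else p[crop[1]:crop[3],crop[0]:crop[2]]
    q=cv2.resize(q,None,fx=s,fy=s,interpolation=cv2.INTER_CUBIC)
    cv2.imwrite('pics/'+f,q[:,:,::-1]); return p,d
def P(n):
    c=camera_model(n);R=cv2.Rodrigues(np.array(c['rvec'],float))[0];return c,R,np.array(c['tvec'],float).ravel()
def world(n,u,v,z):  # depth image-> world
    c,R,t=P(n); return R.T@(np.array([(u-c['cx'])/c['fx'],(v-c['cy'])/c['fy'],1])*z-t)
def ray(n,u,v):
    c,R,t=P(n); return -R.T@t, R.T@np.array([(u-c['cx'])/c['fx'],(v-c['cy'])/c['fy'],1])
def atz(n,u,v,z):
    o,r=ray(n,u,v); return o+r*(z-o[2])/r[2]
def cloud(n,d):
    c,R,t=P(n); v,u=np.mgrid[:384,:512]
    X=np.stack([(u-c['cx'])/c['fx']*d,(v-c['cy'])/c['fy']*d,d],-1)
    return (X-t)@R
E
python3 - <<'E'
from h import *
for n in ('scene','top','wrist'):
    p,d=save(n,n+'0.png')
    print(n,{k:np.round(v,3) for k,v in camera_model(n).items()}, -P(n)[1].T@P(n)[2])
    for t in ('bottle_small','bottle_medium','bottle_large','bottle_amber','tray_full','tray_empty'):
        print(t,[(round(s['score'],2),np.round(s['uv'])) for s in silhouettes(n,t)[:4]])
print(get_obs())
E
```

```text
scene {'fx': np.float64(423.767), 'fy': np.float64(423.767), 'cx': np.float64(254.546), 'cy': np.float64(189.106), 'rvec': array([ 0.794, -2.608,  1.06 ]), 'tvec': array([0.384, 0.342, 0.924])} [0.0988102  0.54653231 0.89999347]
bottle_small [(0.68, array([265., 241.])), (0.62, array([245., 159.])), (0.56, array([229., 292.])), (0.54, array([241., 270.]))]
bottle_medium [(0.87, array([279., 140.]))]
bottle_large []
bottle_amber [(0.67, array([263., 150.]))]
tray_full [(0.84, array([272., 161.]))]
tray_empty [(0.56, array([292., 186.]))]
top {'fx': np.float64(423.239), 'fy': np.float64(423.239), 'cx': np.float64(246.96), 'cy': np.float64(191.293), 'rvec': array([ 2.145, -2.161,  0.171]), 'tvec': array([-0.135,  0.554,  0.894])} [ 0.41837822 -0.125516    0.96636652]
bottle_small [(0.76, array([114., 244.])), (0.62, array([276., 154.])), (0.59, array([148., 240.])), (0.57, array([197., 242.]))]
bottle_medium [(0.57, array([340., 171.]))]
bottle_large [(0.96, array([373., 178.]))]
bottle_amber [(0.94, array([307., 163.]))]
tray_full [(0.67, array([320., 168.]))]
tray_empty [(0.92, array(
[... 359 characters left out ...]
joint_positions': array([-1.33609482e+00,  8.71817215e-02,  1.37068170e+00, -3.15202370e-06,
        1.68357938e+00, -1.03084616e-01]), 'qvel': array([-9.10494421e-06, -6.10725726e-04, -1.27983008e-03, -3.61314108e-04,
        6.90378188e-04, -3.01484324e-04]), 'joint_torque': array([ 2.42242764e-03, -3.40045667e+01, -3.02604353e+01,  7.18575041e-02,
        2.35727441e-02, -2.59104290e-06]), 'tool_pos': array([ 0.18227908, -0.51894795,  0.21952517]), 'ee_rot': array([3.14144392e+00, 1.85354130e-05, 3.37785762e-01]), 'wrist_force': array([ 0.37515162, -0.59430288, -1.00319369]), 'wrist_torque': array([ 0.0119773 ,  0.01834551, -0.00037677]), 'finger_force': 0.0, 'width': 0.09398166304331441}
```

View pics/scene0.png

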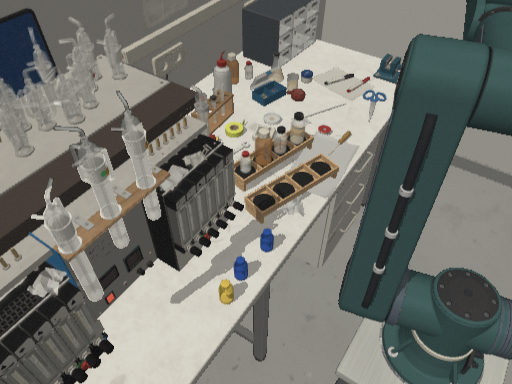

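View pics/top0.png

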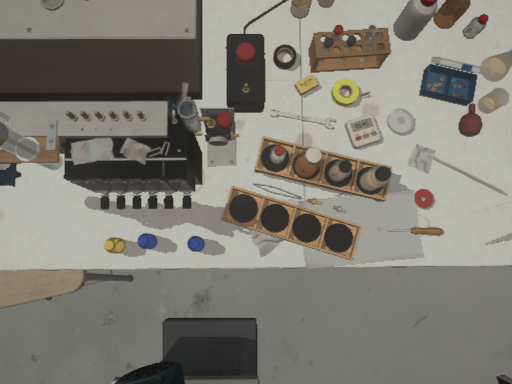

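Top view: left to right in the full tray are the small bottle with the red cap (276,154), amber with the white cap (307,163), medium (340,171) and large (373,178). The empty tray is at (290,222). 

Things that could pass for the small bottle are blue (147,241), blue (196,243), yellow (114,244), and the red-topped item at (222,120). By its description, the one I want is the clear bottle with the red cap in the tray at (276,154).

```bash
python3 - <<'E'
from h import *
p,d=save('top','crop1.png',(215,120,405,265),4)
X=cloud('top',d)
np.save('X.npy',X); np.save('p.npy',p)
print('bench z',np.median(X[150:200,420:440,2][d[150:200,420:440]>0]))
g=np.zeros((384,512),bool); g[130:262,215:400]=1
m=g&(X[...,2]>0.044)&(X[...,2]<0.055)
hsv=cv2.cvtColor(p,cv2.COLOR_RGB2HSV)
n,l,st,c=cv2.connectedComponentsWithStats(m.astype(np.uint8))
for i in range(1,n):
    if st[i,4]>150:
        q=X[l==i]; r=cv2.minAreaRect((q[:,:2]*1000).astype(np.float32)); print(c[i],st[i,4],r,np.median(q[:,2]))
# caps: tops by depth
for name,(u,v) in dict(small=(276,154),amber=(307,163),medium=(340,171),large=(373,178)).items():
    w=np.zeros_like(g); w[v-20:v+16,u-16:u+17]=1
    zz=X[...,2]; w&=zz>0.07
    top=np.percentile(zz[w],95); k=w&(zz>top-0.006)
    print(name,top,k.sum(),X[k].mean(0),(X[k].min(0)+X[k].max(0))/2)
# pads in empty tray
dark=g&(hsv[...,2]<60)&(X[...,2]>.028)&(X[...,2]<.044)
n,l,st,c=cv2.connectedComponentsWithStats(dark.astype(np.uint8))
for i in range(1,n):
    if st[i,4]>80: print('dark',c[i],st[i],X[l==i].mean(0))
E
```

```text
bench z 0.0015990296892257252
[322.37386018 168.89564336] 987 ((603.1207885742188, -307.33984375), (296.9335632324219, 79.12775421142578), 75.9681625366211) 0.049231947009308365
[292.04150943 222.8254717 ] 1060 ((482.9782409667969, -233.40676879882812), (297.5892333984375, 78.43305206298828), 72.27940368652344) 0.04919117649131674
small 0.10663064367462699 81 [ 0.61719678 -0.20008553  0.15778809] [ 0.52879264 -0.16990692  0.53413041]
amber 0.15317012820233045 211 [ 0.6049326  -0.26508557  0.16692743] [ 0.52165727 -0.20411096  0.55704561]
medium 0.12615978606625877 123 [ 0.58208895 -0.32580972  0.17195501] [ 0.51126781 -0.23817504  0.54359568]
large 0.14048533529449894 165 [ 0.56779684 -0.39881073  0.16906207] [ 0.50316359 -0.27380805  0.55048222]
dark [272.5658363  160.40213523] [262 145  27  26 281] [ 0.62339968 -0.19727005  0.03547511]
dark [335.7032967  176.16483516] [325 160  27  26 182] [ 0.58652414 -0.33820239  0.0357004 ]
dark [365.53333333 181.76666667] [357 167  25  27 120] [ 0.57333309 -0.40450482  0.0362112 ]
dark [242.99830221 208.00679117] [230 195  27  27 589] [ 0.51633126 -0.13004712  0.03542128]
dark [274.62969283 217.53071672] [261 204  28  28 586] [ 0.4947381  -0.19963739  0.03548213]
dark [306.16275168 227.40939597] [293 214  28  28 596] [ 0.47245719 -0.26863599  0.03573249]
dark [338.01842546 237.31825796] [325 224  27  28 597] [ 0.45023536 -0.33806371  0.03562315]
```

View pics/crop1.png

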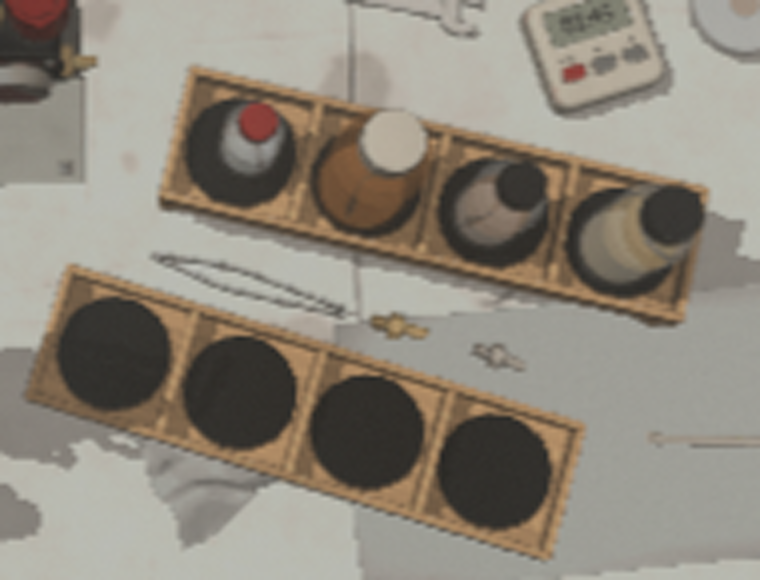

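The crop confirms the clear bottle with the red cap, crop (258,122), is at the left end of the full tray. Amber, medium and large follow. Next: the cap centres and their heights from two views.

```bash
python3 - <<'E'
from h import *
X=np.load('X.npy');p=np.load('p.npy')
caps=dict(small=(279.5,150.5,.105),amber=(313.3,155.3,.152),medium=(345.3,166.5,.125),large=(382.8,173.5,.139))
ps,ds=save('scene','scrop.png',(225,100,345,220),5)
Xs=cloud('scene',ds)
c,R,t=P('scene')
for k,(u,v,z) in caps.items():
    a=atz('top',u,v,z)
    iu,iv=round(u),round(v)
    zt=np.median(X[iv-2:iv+3,iu-2:iu+3,2])
    q=R@a+t; us=q[0]/q[2]*c['fx']+c['cx']; vs=q[1]/q[2]*c['fy']+c['cy']
    # scene cap top from depth near the predicted pixel
    g=np.hypot(Xs[...,0]-a[0],Xs[...,1]-a[1])<.03
    g&=(ds>0)&(Xs[...,2]>z-.006)&(Xs[...,2]<z+.01)
    print(k,'top',a.round(4),'ztop %.4f'%zt,'scene px',us.round(),vs.round(),((us-225)*5).round(),((vs-100)*5).round(),'scene depth',g.sum(),Xs[g].mean(0).round(4) if g.any() else '', np.percentile(Xs[g][:,2],[50,90]).round(4) if g.any() else '')
for nm,ctr,yaw in (('full',(.6031,-.3073),-.245),('empty',(.4830,-.2334),-.309)):
    for y in (.1095,.0365,-.0365,-.1095): print(nm,y,np.round([ctr[0]-np.sin(yaw)*y,ctr[1]+np.cos(yaw)*y],4))
E
```

```text
small top [ 0.6291 -0.2068  0.105 ] ztop 0.1046 scene px 246.0 152.0 107.0 260.0 scene depth 33 [ 0.6301 -0.2019  0.1033] [0.1035 0.1054]
amber top [ 0.6075 -0.2689  0.152 ] ztop 0.1516 scene px 265.0 130.0 199.0 151.0 scene depth 78 [ 0.6087 -0.2634  0.1503] [0.1502 0.1525]
medium top [ 0.5902 -0.3381  0.125 ] ztop 0.1244 scene px 282.0 128.0 286.0 138.0 scene depth 39 [ 0.5926 -0.3337  0.1228] [0.1231 0.1242]
large top [ 0.5727 -0.4091  0.139 ] ztop 0.1400 scene px 299.0 114.0 372.0 69.0 scene depth 53 [ 0.5739 -0.4047  0.1373] [0.1375 0.1389]
full 0.1095 [ 0.6297 -0.2011]
full 0.0365 [ 0.612  -0.2719]
full -0.0365 [ 0.5942 -0.3427]
full -0.1095 [ 0.5765 -0.4135]
empty 0.1095 [ 0.5163 -0.1291]
empty 0.0365 [ 0.4941 -0.1986]
empty -0.0365 [ 0.4719 -0.2682]
empty -0.1095 [ 0.4497 -0.3377]
```

View pics/scrop.png

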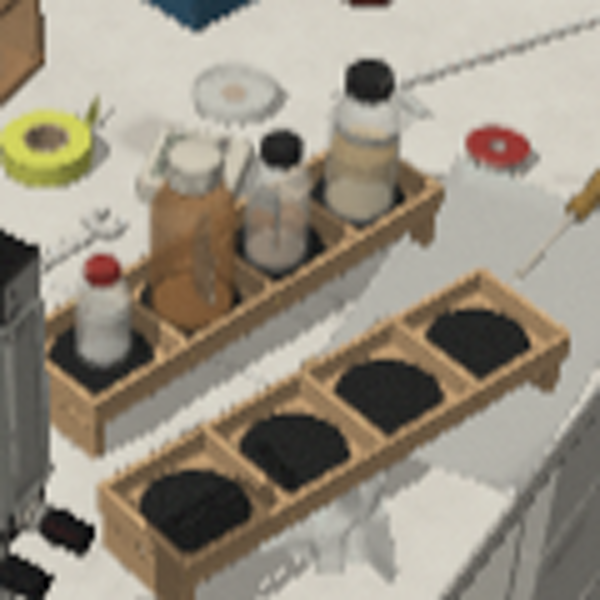

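The scene crop agrees with the top view. The caps are at crop (102,265), (196,155), (281,148) and (370,78), within about 1 px of the prediction, and the heights match. I'll move above the large bottle first, with the fingers closing across the row (tool yaw 1.30).

move_arm:
  steps: [0,0,0.1,0.04,0.011,0.005,1,0,0,0.2,0.08,0.022,0.01,1,0,0,0.3,0.12,0.033,0.015,1,0,0,0.4,0.16,0.044,0.02,1,0,0,0.5,0.2,0.055,0.025,1,0,0,0.6,0.24,0.067,0.03,1,0,0,0.7,0.28,0.08,0.03,1,0,0,0.8,0.32,0.09,0.03,1,0,0,0.9,0.36,0.1,0.03,1,0,0,0.962,0.391,0.111,0.03,1,0,0,0.962,0.391,0.111,0.03,1,0,0,0.962,0.391,0.111,0.03,1]

```text
time: 2.35
tool_pos: [0.5736, -0.4076, 0.2487]
ee_rot: [-3.14, 0.0, 1.3]
wrist_force: [-0.4, 0.8, 0.2]
width: 0.094
finger_force: 0.0
```

```bash
python3 - <<'E'
from h import *
o=get_obs(); print(o['time'],o['tool_pos'],o['ee_rot'])
p,d=save('wrist','w1.png'); X=cloud('wrist',d)
for k,(x,y,z) in dict(small=(.629,-.206,.105),amber=(.608,-.268,.152),medium=(.591,-.337,.125),large=(.573,-.408,.139)).items():
    g=(d>0)&(np.hypot(X[...,0]-x,X[...,1]-y)<.03)&(abs(X[...,2]-z)<.006)
    if g.sum()>20: print(k,g.sum(),X[g].mean(0).round(4),((X[g].max(0)+X[g].min(0))/2).round(4),np.median(X[g][:,2]))
E
```

```text
2.35 [ 0.5736063  -0.40755477  0.248695  ] [-3.14024361e+00  4.01470617e-06  1.30047371e+00]
amber 1190 [ 0.6087 -0.2743  0.1537] [ 0.6101 -0.2735  0.1512] 0.15398144720140114
medium 697 [ 0.5936 -0.3385  0.1265] [ 0.5933 -0.3384  0.1263] 0.12646984085770024
large 896 [ 0.5754 -0.4094  0.1412] [ 0.5751 -0.4102  0.1383] 0.14140643242567283
```

View pics/w1.png

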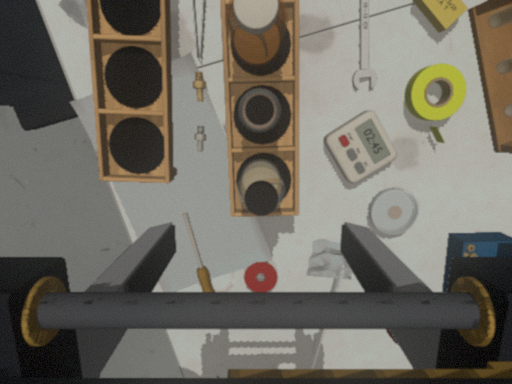

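The wrist view shows the large bottle's cap at (262,197), medium at (260,110) and amber at the top (257,10). Their positions agree to 2 mm. Descending and gripping.

move_arm:
  steps: [0,0,0,0.001,-0.001,-0.04,1,0,0,0,0.001,-0.001,-0.08,1,0,0,0,0.001,-0.001,-0.12,1,0,0,0,0.001,-0.001,-0.15,1,0,0,0,0.001,-0.001,-0.165,1,0,0,0,0.001,-0.001,-0.165,1,0,0,0,0.001,-0.001,-0.165,0.3,0,0,0,0.001,-0.001,-0.165,0.3,0,0,0,0.001,-0.001,-0.165,0.3,0,0,0,0.001,-0.001,-0.165,0.3,0,0,0,0.001,-0.001,-0.165,0.3,0,0,0,0.001,-0.001,-0.165,0.3]

```text
time: 3.6
tool_pos: [0.5744, -0.4089, 0.0848]
ee_rot: [3.141, 0.0, 1.3]
wrist_force: [0.1, 0.0, -0.7]
width: 0.049
finger_force: 0.0
```

move_arm:
  steps: [0,0,0,0,0,0,0.1,0,0,0,0,0,0,0.1,0,0,0,0,0,0,0.1,0,0,0,0,0,0,0.1,0,0,0,0,0,0.01,0.1,0,0,0,0,0,0.03,0.1,0,0,0,0,0,0.06,0.1,0,0,0,0,0,0.09,0.1,0,0,0,0,0,0.115,0.1,0,0,0,0,0,0.13,0.1,0,0,0,0,0,0.13,0.1]

```text
time: 4.7
tool_pos: [0.575, -0.4097, 0.2181]
ee_rot: [3.136, 0.002, 1.3]
wrist_force: [0.3, 0.4, -0.7]
width: 0.0454
finger_force: 30.0
```

move_arm:
  steps: [0,0,0,-0.004,0.015,0,0.1,0,0,0,-0.01,0.045,0,0.1,0,0,0,-0.018,0.08,0,0.1,0,0,0,-0.026,0.12,0,0.1,0,0,0,-0.034,0.16,0,0.1,0,0,0,-0.042,0.2,0,0.1,0,0,0,-0.05,0.235,0,0.1,0,0,0,-0.055,0.262,0,0.1,0,0,0,-0.058,0.28,0,0.1,0,0,0,-0.058,0.28,0,0.1,0,0,0,-0.058,0.28,0,0.1]

```text
time: 5.8
tool_pos: [0.5162, -0.1295, 0.2138]
ee_rot: [-3.141, 0.001, 1.3]
wrist_force: [0.6, 0.7, -1.5]
width: 0.0457
finger_force: 30.0
```

```bash
python3 - <<'E'
from h import *
o=get_obs(); print(o['tool_pos'],o['ee_rot'],o['width'])
save('wrist','w2.png')
E
```

```text
[ 0.5162457  -0.12945341  0.2137989 ] [-3.14091412e+00  8.81725462e-04  1.29994081e+00] 0.045723077967077544
```

View pics/w2.png

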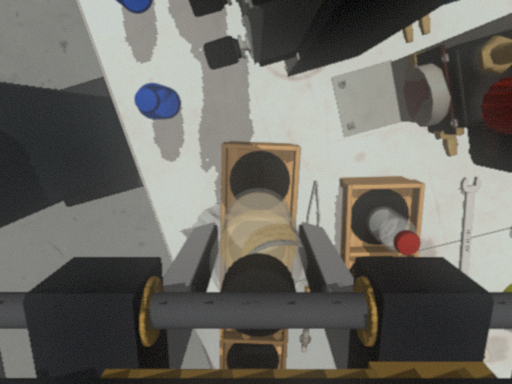

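The large bottle hangs upright in the grip. The left-end pad shows at (260,182), where it should be when the tool is above it given the camera tilt. Lowering.

move_arm:
  steps: [0,0,0,0,0,-0.02,0.1,0,0,0,0,0,-0.045,0.1,0,0,0,0,0,-0.07,0.1,0,0,0,0,0,-0.09,0.1,0,0,0,0,0,-0.105,0.1,0,0,0,0,0,-0.115,0.1,0,0,0,0,0,-0.122,0.1,0,0,0,0,0,-0.126,0.1,0,0,0,0,0,-0.128,0.1,0,0,0,0,0,-0.129,0.1,0,0,0,0,0,-0.129,0.1]

```text
time: 6.95
tool_pos: [0.5166, -0.129, 0.0861]
ee_rot: [3.14, 0.0, 1.3]
wrist_force: [0.6, -0.8, -1.2]
width: 0.0455
finger_force: 30.0
```

move_arm:
  steps: [0,0,0,0,0,-0.001,0.1,0,0,0,0,0,-0.001,0.1]

```text
time: 7.15
tool_pos: [0.5164, -0.1289, 0.0848]
ee_rot: [3.141, 0.0, 1.3]
wrist_force: [-0.2, 0.6, -1.8]
width: 0.0457
finger_force: 30.0
```

move_arm:
  steps: [0,0,0,0,0,-0.001,0.1,0,0,0,0,0,-0.001,0.1]

```text
time: 7.35
tool_pos: [0.5165, -0.129, 0.0846]
ee_rot: [3.141, 0.0, 1.3]
wrist_force: [-1.6, 0.2, 4.1]
width: 0.0455
finger_force: 30.0
```

Contact at 4 N. Releasing and lifting.

move_arm:
  steps: [0,0,0,0,0,0,1,0,0,0,0,0,0,1,0,0,0,0,0,0,1,0,0,0,0,0,0,1,0,0,0,0,0,0,1,0,0,0,0,0,0.03,1,0,0,0,0,0,0.07,1,0,0,0,0,0,0.115,1,0,0,0,0,0,0.16,1,0,0,0,0,0,0.165,1,0,0,0,0,0,0.165,1]

```text
time: 8.45
tool_pos: [0.5171, -0.1293, 0.2506]
ee_rot: [3.137, 0.0, 1.3]
wrist_force: [-0.5, 0.5, 0.3]
width: 0.0937
finger_force: 0.0
```

move_arm:
  steps: [0,0,0,0.007,-0.02,0,1,0,0,0,0.022,-0.06,0,1,0,0,0,0.037,-0.1,0,1,0,0,0,0.05,-0.14,0,1,0,0,0,0.065,-0.18,0,1,0,0,0,0.076,-0.209,0,1,0,0,0,0.076,-0.209,0,1,0,0,0,0.076,-0.209,0,1]

```text
time: 9.25
tool_pos: [0.5915, -0.3377, 0.2449]
ee_rot: [-3.136, -0.002, 1.299]
wrist_force: [-0.2, 0.0, -0.2]
width: 0.0939
finger_force: 0.0
```

```bash
python3 - <<'E'
from h import *
o=get_obs(); print(o['time'],o['tool_pos'],o['ee_rot'])
p,d=snapshot('wrist'); X=cloud('wrist',d)
for k,(x,y,z) in dict(small=(.629,-.206,.105),amber=(.609,-.272,.152),medium=(.592,-.338,.125)).items():
    g=(d>0)&(np.hypot(X[...,0]-x,X[...,1]-y)<.03)&(abs(X[...,2]-z)<.006)
    if g.sum()>20: print(k,g.sum(),X[g].mean(0).round(4),((X[g].max(0)+X[g].min(0))/2).round(4))
p,d=save('top','t2.png',(215,120,405,265),3); X=cloud('top',d)
g=(d>0)&(np.hypot(X[...,0]-.516,X[...,1]+.129)<.03)&(X[...,2]>.13)
print('large placed',g.sum(),X[g].mean(0),np.percentile(X[g][:,2],90) if g.any() else '')
E
```

```text
9.25 [ 0.59153335 -0.33769014  0.24489256] [-3.13612500e+00 -2.46555244e-03  1.29904365e+00]
small 562 [ 0.6323 -0.2052  0.1071] [ 0.6326 -0.2046  0.1044]
amber 1494 [ 0.6111 -0.2668  0.1549] [ 0.6113 -0.267   0.1547]
medium 639 [ 0.5948 -0.3363  0.127 ] [ 0.5946 -0.3369  0.1246]
large placed 165 [ 0.51430155 -0.12993176  0.13864936] 0.14057650459919624
```

View pics/t2.png

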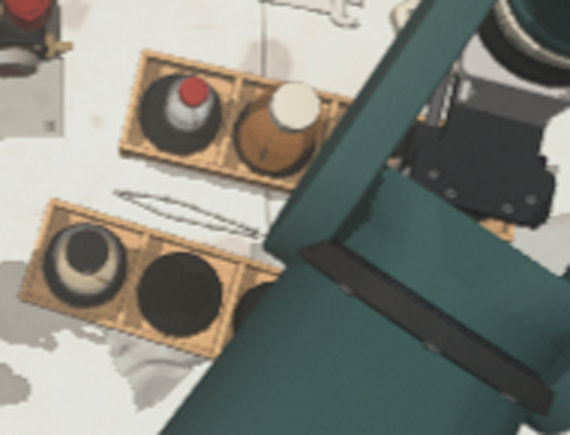

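The large bottle stands centred in the left-end compartment, crop (85,262). Medium is next.

move_arm:
  steps: [0,0,0,0.002,0,-0.04,1,0,0,0,0.002,0,-0.08,1,0,0,0,0.002,0,-0.12,1,0,0,0,0.002,0,-0.15,1,0,0,0,0.002,0,-0.166,1,0,0,0,0.002,0,-0.166,1,0,0,0,0.002,0,-0.166,0.1,0,0,0,0.002,0,-0.166,0.1,0,0,0,0.002,0,-0.166,0.1,0,0,0,0.002,0,-0.166,0.1,0,0,0,0.002,0,-0.166,0.1,0,0,0,0.002,0,-0.166,0.1]

```text
time: 10.55
tool_pos: [0.5943, -0.3381, 0.0828]
ee_rot: [3.141, 0.0, 1.3]
wrist_force: [-0.1, 1.2, -0.4]
width: 0.0494
finger_force: 0.0
```

move_arm:
  steps: [0,0,0,0,0,0,0.1,0,0,0,0,0,0,0.1,0,0,0,0,0,0,0.1,0,0,0,0,0,0,0.1]

```text
time: 10.95
tool_pos: [0.5942, -0.338, 0.0824]
ee_rot: [-3.141, 0.0, 1.3]
wrist_force: [-0.4, -0.0, -0.3]
width: 0.0394
finger_force: 30.0
```

move_arm:
  steps: [0,0,0,0,0,0.01,0.1,0,0,0,0,0,0.035,0.1,0,0,0,0,0,0.07,0.1,0,0,0,0,0,0.105,0.1,0,0,0,0,0,0.13,0.1,0,0,0,-0.01,0.014,0.13,0.1,0,0,0,-0.03,0.042,0.13,0.1,0,0,0,-0.05,0.07,0.13,0.1,0,0,0,-0.07,0.1,0.13,0.1,0,0,0,-0.09,0.125,0.13,0.1,0,0,0,-0.1,0.139,0.13,0.1,0,0,0,-0.1,0.139,0.13,0.1]

```text
time: 12.15
tool_pos: [0.4935, -0.1973, 0.2139]
ee_rot: [3.14, -0.0, 1.302]
wrist_force: [0.5, -0.1, -0.9]
width: 0.0398
finger_force: 30.0
```

move_arm:
  steps: [0,0,0,0,0,-0.02,0.1,0,0,0,0,0,-0.045,0.1,0,0,0,0,0,-0.07,0.1,0,0,0,0,0,-0.09,0.1,0,0,0,0,0,-0.105,0.1,0,0,0,0,0,-0.115,0.1,0,0,0,0,0,-0.122,0.1,0,0,0,0,0,-0.127,0.1,0,0,0,0,0,-0.129,0.1,0,0,0,0,0,-0.13,0.1,0,0,0,0,0,-0.13,0.1]

```text
time: 13.25
tool_pos: [0.4946, -0.1991, 0.083]
ee_rot: [3.141, 0.0, 1.3]
wrist_force: [-0.3, 1.0, -1.6]
width: 0.0398
finger_force: 30.0
```

move_arm:
  steps: [0,0,0,0,0,-0.001,0.1,0,0,0,0,0,-0.001,0.1]

```text
time: 13.45
tool_pos: [0.4947, -0.1992, 0.0823]
ee_rot: [3.14, 0.0, 1.3]
wrist_force: [0.2, 0.1, 1.1]
width: 0.0397
finger_force: 30.0
```

move_arm:
  steps: [0,0,0,0,0,0,1,0,0,0,0,0,0,1,0,0,0,0,0,0,1,0,0,0,0,0,0,1,0,0,0,0,0,0,1,0,0,0,0,0,0,1,0,0,0,0,0,0.03,1,0,0,0,0,0,0.07,1,0,0,0,0,0,0.115,1,0,0,0,0,0,0.16,1,0,0,0,0,0,0.168,1,0,0,0,0,0,0.168,1]

```text
time: 14.65
tool_pos: [0.4952, -0.1994, 0.2519]
ee_rot: [3.137, 0.001, 1.3]
wrist_force: [0.0, -0.3, -0.3]
width: 0.0939
finger_force: 0.0
```

move_arm:
  steps: [0,0,0,0.02,-0.012,0,1,0,0,0,0.05,-0.03,0,1,0,0,0,0.085,-0.05,0,1,0,0,0,0.115,-0.069,0,1,0,0,0,0.115,-0.069,0,1,0,0,0,0.115,-0.069,0,1]

```text
time: 15.25
tool_pos: [0.6085, -0.2676, 0.2451]
ee_rot: [-3.134, -0.002, 1.3]
wrist_force: [-1.2, -0.4, -0.3]
width: 0.0939
finger_force: 0.0
```

```bash
cat > m.py <<'E'
from h import *
o=get_obs(); print(o['time'],o['tool_pos'],o['ee_rot'])
for cam in ('wrist','top'):
    p,d=snapshot(cam); X=cloud(cam,d)
    for k,(x,y,z) in dict(small=(.631,-.206,.105),amber=(.610,-.269,.152),Small=(.45,-.338,.105),Amber=(.472,-.268,.152),Medium=(.494,-.199,.125),Large=(.516,-.129,.139)).items():
        g=(d>0)&(np.hypot(X[...,0]-x,X[...,1]-y)<.03)&(abs(X[...,2]-z)<.006)
        if g.sum()>20: print(cam,k,g.sum(),X[g].mean(0).round(4),((X[g].max(0)+X[g].min(0))/2).round(4))
E
python3 m.py
```

```text
15.25 [ 0.60852001 -0.26764373  0.24506907] [-3.13437037e+00 -1.74898941e-03  1.29958453e+00]
wrist small 432 [ 0.6323 -0.2048  0.1081] [ 0.6323 -0.205   0.1074]
wrist amber 1309 [ 0.6111 -0.2663  0.1552] [ 0.6108 -0.2672  0.1519]
wrist Medium 751 [ 0.4968 -0.199   0.1269] [ 0.4955 -0.199   0.1246]
wrist Large 1327 [ 0.5185 -0.1303  0.1416] [ 0.517  -0.1297  0.1389]
top Large 144 [ 0.5134 -0.1286  0.1389] [ 0.5144 -0.1296  0.1381]
```

move_arm:
  steps: [0,0,0,0,0.001,-0.04,1,0,0,0,0,0.001,-0.08,1,0,0,0,0,0.001,-0.12,1,0,0,0,0,0.001,-0.15,1,0,0,0,0,0.001,-0.162,1,0,0,0,0,0.001,-0.162,1,0,0,0,0,0.001,-0.162,0.1,0,0,0,0,0.001,-0.162,0.1,0,0,0,0,0.001,-0.162,0.1,0,0,0,0,0.001,-0.162,0.1,0,0,0,0,0.001,-0.162,0.1,0,0,0,0,0.001,-0.162,0.1]

```text
time: 16.55
tool_pos: [0.6096, -0.2671, 0.0879]
ee_rot: [3.14, 0.0, 1.3]
wrist_force: [0.3, 0.1, 0.9]
width: 0.0517
finger_force: 30.0
```

move_arm:
  steps: [0,0,0,0,0,0,0.1,0,0,0,0,0,0,0.1,0,0,0,0,0,0,0.1]

```text
time: 16.85
tool_pos: [0.6096, -0.2671, 0.0879]
ee_rot: [3.14, 0.0, 1.3]
wrist_force: [0.9, -0.6, 2.2]
width: 0.052
finger_force: 30.0
```

move_arm:
  steps: [0,0,0,0,0,0.01,0.1,0,0,0,0,0,0.035,0.1,0,0,0,0,0,0.07,0.1,0,0,0,0,0,0.105,0.1,0,0,0,0,0,0.13,0.1,0,0,0,-0.015,0,0.13,0.1,0,0,0,-0.045,-0.001,0.13,0.1,0,0,0,-0.075,-0.001,0.13,0.1,0,0,0,-0.105,-0.001,0.13,0.1,0,0,0,-0.128,-0.001,0.13,0.1,0,0,0,-0.138,-0.001,0.13,0.1,0,0,0,-0.138,-0.001,0.13,0.1]

```text
time: 18.05
tool_pos: [0.4705, -0.268, 0.218]
ee_rot: [3.141, 0.0, 1.299]
wrist_force: [0.3, -1.1, -0.5]
width: 0.0521
finger_force: 30.0
```

move_arm:
  steps: [0,0,0,0,0,-0.02,0.1,0,0,0,0,0,-0.045,0.1,0,0,0,0,0,-0.07,0.1,0,0,0,0,0,-0.09,0.1,0,0,0,0,0,-0.105,0.1,0,0,0,0,0,-0.115,0.1,0,0,0,0,0,-0.122,0.1,0,0,0,0,0,-0.127,0.1,0,0,0,0,0,-0.129,0.1,0,0,0,0,0,-0.13,0.1,0,0,0,0,0,-0.13,0.1]

```text
time: 19.15
tool_pos: [0.4715, -0.2682, 0.0881]
ee_rot: [3.141, 0.0, 1.3]
wrist_force: [-0.6, -0.0, -0.5]
width: 0.0515
finger_force: 30.0
```

move_arm:
  steps: [0,0,0,0,0,-0.001,0.1,0,0,0,0,0,-0.001,0.1]

```text
time: 19.35
tool_pos: [0.4717, -0.2682, 0.0878]
ee_rot: [3.14, 0.001, 1.3]
wrist_force: [-0.5, 0.6, 4.9]
width: 0.0519
finger_force: 30.0
```

Contact. Releasing, then on to the small bottle.

move_arm:
  steps: [0,0,0,0,0,0,1,0,0,0,0,0,0,1,0,0,0,0,0,0,1,0,0,0,0,0,0,1,0,0,0,0,0,0,1,0,0,0,0,0,0.03,1,0,0,0,0,0,0.07,1,0,0,0,0,0,0.115,1,0,0,0,0,0,0.155,1,0,0,0,0,0,0.162,1,0,0,0,0,0,0.162,1]

```text
time: 20.45
tool_pos: [0.472, -0.2684, 0.2504]
ee_rot: [3.138, 0.001, 1.3]
wrist_force: [0.7, -0.1, -0.7]
width: 0.0942
finger_force: 0.0
```

move_arm:
  steps: [0,0,0,0.025,0.01,0,1,0,0,0,0.06,0.024,0,1,0,0,0,0.1,0.04,0,1,0,0,0,0.135,0.054,0,1,0,0,0,0.159,0.063,0,1,0,0,0,0.159,0.063,0,1,0,0,0,0.159,0.063,0,1]

```text
time: 21.15
tool_pos: [0.6295, -0.2045, 0.2452]
ee_rot: [-3.136, -0.0, 1.3]
wrist_force: [-1.0, -0.1, 0.9]
width: 0.0941
finger_force: 0.0
```

```bash
python3 m.py; python3 -c "
from h import *
save('wrist','w3.png')"
```

```text
21.15 [ 0.62948857 -0.20454364  0.24519728] [-3.13606971e+00 -1.64489849e-04  1.30041627e+00]
wrist small 411 [ 0.6324 -0.2047  0.1071] [ 0.6322 -0.2052  0.1046]
wrist Medium 662 [ 0.4968 -0.1988  0.1263] [ 0.4956 -0.1992  0.1242]
wrist Large 1103 [ 0.5185 -0.13    0.1412] [ 0.5172 -0.1301  0.1386]
top Amber 200 [ 0.4693 -0.2698  0.1518] [ 0.4703 -0.269   0.152 ]
```

View pics/w3.png

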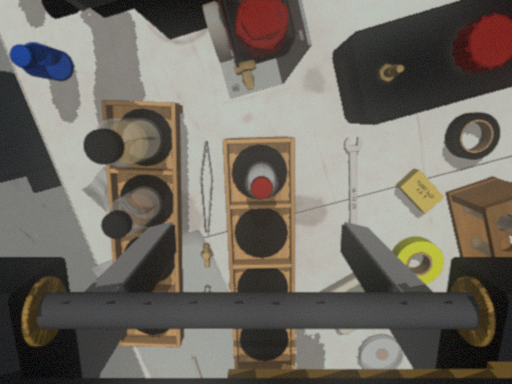

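The small bottle's cap is at (261,187). Large and medium stand in the empty tray on the left. The camera overhangs the red-topped device at (262,25), so I'll check its height before descending.

```bash
python3 - <<'E'
from h import *
p,d=snapshot('wrist'); X=cloud('wrist',d)
for (a,b,c,e) in ((0,20,200,310),(20,95,200,310),(0,50,100,200)):
    q=X[a:b,c:e][d[a:b,c:e]>0]; print(q[:,2].max(),q.mean(0),q.min(0))
print(P('wrist')[1].T@-P('wrist')[2])
E
```

```text
0.22833704298420143 [ 0.66332696 -0.07892474  0.18848005] [ 0.61749929 -0.09843409 -0.00063   ]
0.2281335129382079 [ 0.65610302 -0.09627736  0.10723616] [ 0.58849905 -0.13266868 -0.00109114]
0.1440727563848514 [ 0.56522642 -0.02562325  0.04501204] [ 0.4928901  -0.05037033 -0.00177548]
[ 0.64819916 -0.14104297  0.41514974]
```

```bash
python3 - <<'E'
from h import *
for cam in ('wrist','top'):
    p,d=snapshot(cam); X=cloud(cam,d)
    g=(d>0)&(X[...,1]>-.19)&(X[...,1]<-.02)&(X[...,0]>.55)&(X[...,0]<.8)
    for z0,z1 in ((.05,.1),(.1,.15),(.15,.2),(.2,.24)):
        q=X[g&(X[...,2]>z0)&(X[...,2]<z1)]
        if len(q): print(cam,z0,len(q),np.percentile(q,1,axis=0).round(3),np.percentile(q,99,axis=0).round(3))
E
```

```text
wrist 0.05 4946 [ 0.553 -0.189  0.05 ] [ 0.798 -0.034  0.1  ]
wrist 0.1 6207 [ 0.552 -0.17   0.1  ] [ 0.799 -0.029  0.145]
wrist 0.15 3174 [ 0.632 -0.119  0.152] [ 0.685 -0.065  0.198]
wrist 0.2 3032 [ 0.586 -0.183  0.201] [ 0.686 -0.084  0.237]
top 0.05 452 [ 0.573 -0.178  0.05 ] [ 0.799 -0.026  0.1  ]
top 0.1 191 [ 0.551 -0.166  0.1  ] [ 0.797 -0.03   0.149]
top 0.15 463 [ 0.553 -0.085  0.154] [ 0.683 -0.03   0.199]
top 0.2 329 [ 0.552 -0.093  0.2  ] [ 0.684 -0.03   0.239]
```

The device's knob is at about (0.658,-0.09), with a top at z=0.228. I'll rotate the tool by +0.3 rad and grip slightly higher so the camera clears it.

move_arm:
  steps: [0,0,0.1,0.001,0,0,1,0,0,0.2,0.001,0,0,1,0,0,0.3,0.001,0,0,1,0,0,0.3,0.001,0,-0.03,1,0,0,0.3,0.001,0,-0.06,1,0,0,0.3,0.001,0,-0.09,1,0,0,0.3,0.001,0,-0.12,1,0,0,0.3,0.001,0,-0.145,1,0,0,0.3,0.001,0,-0.16,1,0,0,0.3,0.001,0,-0.167,1,0,0,0.3,0.001,0,-0.167,1]

```text
time: 22.55
tool_pos: [0.6309, -0.2051, 0.0812]
ee_rot: [-3.141, -0.0, 1.599]
wrist_force: [-0.0, 0.3, -0.3]
width: 0.0942
finger_force: 0.0
```

move_arm:
  steps: [0,0,0,0,0,0,0.1,0,0,0,0,0,0,0.1,0,0,0,0,0,0,0.1,0,0,0,0,0,0,0.1,0,0,0,0,0,0,0.1,0,0,0,0,0,0,0.1,0,0,0,0,0,0,0.1,0,0,0,0,0,0,0.1,0,0,0,0,0,0,0.1,0,0,0,0,0,0,0.1,0,0,0,0,0,0,0.1]

```text
time: 23.65
tool_pos: [0.6314, -0.2049, 0.0814]
ee_rot: [3.141, -0.0, 1.6]
wrist_force: [0.9, -0.1, -1.0]
width: 0.0336
finger_force: 30.0
```

move_arm:
  steps: [0,0,0,0,0,0.01,0.1,0,0,0,0,0,0.035,0.1,0,0,0,0,0,0.07,0.1,0,0,0,0,0,0.105,0.1,0,0,0,0,0,0.13,0.1,0,0,0,-0.015,-0.011,0.135,0.1,0,0,-0.05,-0.04,-0.03,0.135,0.1,0,0,-0.1,-0.068,-0.05,0.135,0.1,0,0,-0.15,-0.096,-0.07,0.135,0.1,0,0,-0.2,-0.124,-0.09,0.135,0.1,0,0,-0.25,-0.15,-0.11,0.135,0.1,0,0,-0.3,-0.17,-0.124,0.135,0.1]

```text
time: 24.85
tool_pos: [0.4579, -0.33, 0.2152]
ee_rot: [-3.139, -0.0, 1.296]
wrist_force: [-0.4, -1.0, -0.8]
width: 0.0329
finger_force: 30.0
```

move_arm:
  steps: [0,0,0,-0.008,-0.006,0,0.1,0,0,0,-0.012,-0.009,0,0.1,0,0,0,-0.012,-0.009,0,0.1]

```text
time: 25.15
tool_pos: [0.4489, -0.3379, 0.2161]
ee_rot: [-3.141, -0.001, 1.3]
wrist_force: [-0.5, -0.0, -1.2]
width: 0.0332
finger_force: 30.0
```

move_arm:
  steps: [0,0,0,0,0,-0.025,0.1,0,0,0,0,0,-0.05,0.1,0,0,0,0,0,-0.075,0.1,0,0,0,0,0,-0.095,0.1,0,0,0,0,0,-0.11,0.1,0,0,0,0,0,-0.12,0.1,0,0,0,0,0,-0.127,0.1,0,0,0,0,0,-0.132,0.1,0,0,0,0,0,-0.134,0.1,0,0,0,0,0,-0.135,0.1,0,0,0,0,0,-0.135,0.1]

```text
time: 26.25
tool_pos: [0.4495, -0.3382, 0.0821]
ee_rot: [3.141, 0.0, 1.3]
wrist_force: [-0.5, -0.1, -0.8]
width: 0.0337
finger_force: 30.0
```

move_arm:
  steps: [0,0,0,0,0,-0.001,0.1,0,0,0,0,0,-0.001,0.1]

```text
time: 26.45
tool_pos: [0.4496, -0.3383, 0.0814]
ee_rot: [3.14, 0.001, 1.3]
wrist_force: [-0.0, -0.2, 1.4]
width: 0.0332
finger_force: 30.0
```

Light contact. Releasing, lifting and backing off to the right.

move_arm:
  steps: [0,0,0,0,0,0,1,0,0,0,0,0,0,1,0,0,0,0,0,0,1,0,0,0,0,0,0,1,0,0,0,0,0,0,1,0,0,0,0,0,0,1,0,0,0,0,0,0.03,1,0,0,0,0,0,0.07,1,0,0,0,0,0,0.115,1,0,0,0,0,0,0.155,1,0,0,0,0,0,0.17,1,0,0,0,0,0,0.17,1]

```text
time: 27.65
tool_pos: [0.4502, -0.3387, 0.2532]
ee_rot: [3.136, 0.003, 1.3]
wrist_force: [-0.1, 0.2, 0.2]
width: 0.0937
finger_force: 0.0
```

move_arm:
  steps: [0,0,0,-0.03,-0.03,0,1,0,0,0,-0.06,-0.06,0,1,0,0,0,-0.09,-0.09,0,1,0,0,0,-0.12,-0.12,0,1,0,0,0,-0.15,-0.15,0,1,0,0,0,-0.18,-0.17,0,1,0,0,0,-0.18,-0.17,0,1,0,0,0,-0.18,-0.17,0,1,0,0,0,-0.18,-0.17,0,1]

```text
time: 28.55
tool_pos: [0.2699, -0.5068, 0.2487]
ee_rot: [-3.14, -0.003, 1.301]
wrist_force: [0.2, 0.7, -0.0]
width: 0.094
finger_force: 0.0
```

```bash
python3 m.py; python3 -c "
from h import *
save('top','t3.png',(215,120,405,265),3)"
```

```text
28.55 [ 0.26991932 -0.50684018  0.24865022] [-3.14026914e+00 -2.86164363e-03  1.30090000e+00]
top Small 92 [ 0.4485 -0.3382  0.1042] [ 0.4484 -0.3385  0.1038]
top Amber 225 [ 0.4699 -0.2683  0.1517] [ 0.4702 -0.2683  0.1507]
top Medium 124 [ 0.4933 -0.1993  0.124 ] [ 0.4935 -0.1994  0.1238]
top Large 166 [ 0.5143 -0.1299  0.1389] [ 0.5144 -0.1297  0.1388]
```

View pics/t3.png

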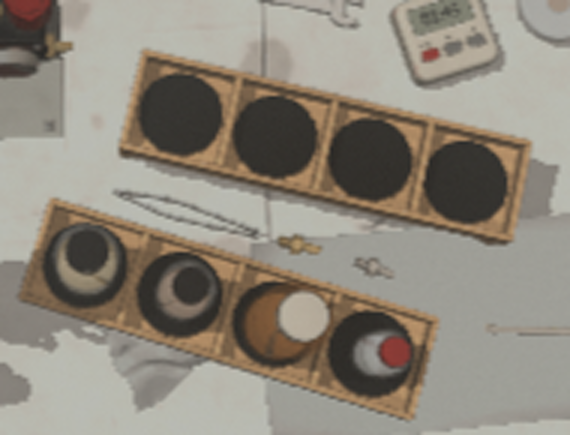

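The bottles now read large (85,262), medium (185,290), amber (290,320), small (385,352), which is the reverse of the starting order. All are upright, within about 2 mm of their compartment centres, and at the expected heights. Handing in.

```bash
python3 -c "
from bench import *
print(close_job())"
```

```text
the job is handed in; nothing more can be done
None
```

The job is handed in at about 29 s on the robot's clock: all four bottles stand upright in the other tray in reverse order (large, medium, amber, small from the left), each within about 2 mm of its compartment's middle by the top camera; the judge's verdict was not shown.

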